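Hold the reference card in the light meter's beam

TASK

Check the light meter with its reference card: lift the card out of its grey stand by its handle, turn it about so that its yellow face looks toward the yellow lamp housing, and pass its blade down through the slot in the top of the meter until the amber window is in line with the two lenses. Hold it there, still and upright in the gripper and not let down onto the slot, and finish while holding it. Leave the dropper bottle, the beaker and the roll of tape where they are.

Things in the scene. Friction and masses are not known exactly. Their poses are not given: they have to be found in the camera images.
- card: reference card, about 60 g, upright in the stand. Origin: centre of the blade's lower end; z up, x along its width, y through its thickness. Blade 50 (x) x 6 (y) x 90 mm (lowest 8 mm only 3 mm thick), black with a yellow skin on its +y face; above it a handle 30 x 10 x 34 mm (z 90 to 124), yellow on its +y face and the +y half of its top.
- window (a point): centre of the card's round amber window (16 mm across), at x = -10, y = 0, z = 25 mm in the card's frame; so it is off the card's centre line
- grip (a point): place to pinch the card's handle from above, across its 10 mm thickness (card y): x = 0, y = 0, z = 112 mm in the card's frame, 12 mm below the handle's top
- stand: fixed grey stand, foot 86 x 54 mm, block 76 x 44 mm, 40 mm high, with a pocket 53 x 9 mm in which the card stands on a floor 6 mm above the worktop; origin under its centre, z up; at the start the card's x and y axes point opposite to the stand's. Pull the card straight up at least 40 mm to free it.
- meter: fixed light meter, base 150 (x) x 134 (y) mm; origin under its centre, z up. Yellow lamp housing on its +y side, grey detector housing on its -y side, each with a lens facing the 34 mm gap between them. An aluminium top plate (96 x 118 x 12 mm, top at z = 105 mm) bridges them. In the right pose the card's axes are parallel to the meter's (card +y to the lamp).
- slot (a point): centre of the slot's mouth in the top face of the top plate: x = 0, y = 0, z = 105 mm in the meter's frame. The slot runs through the plate, 52 mm (x) by 8 mm (y), 2 mm larger than the blade each way; upper edges bevelled outward 4 mm. The handle does not pass: a card let go sinks until its handle rests on the plate, 20 mm too low.
- beam (a point): the middle of the light beam between the lenses, at x = -10, y = 0, z = 60 mm in the meter's frame. With the window there the blade's lower end is 35 mm above the worktop and the underside of the handle is 20 mm above the top plate.
- dropper: loose white dropper bottle with a blue cap, 36 mm across, 98 mm high, origin under its centre; leave alone
- beaker: loose clear beaker, 52 mm across, 69 mm high, origin under its centre; leave alone
- tape: loose roll of green tape, 52 mm across, 19 mm high, lying flat, origin under its centre; leave alone
There are look-alikes about, which are no part of the job. Leave any purple look-alike of the card alone. There is more than one size of the meter; the job needs the larger.

How it is judged:
On the way, in this order (a step that is already met when the one before it is completed fails the run):
1. the card is held up in the gripper, its lower end above the meter's top plate (height (world z) of card above 0.106 m and contact force between the fingers and card above 1 N), for 0.1 s.
2. the lower end of the blade is in the slot, the card the right way round (z of card in the frame of slot below -0.014 m and horizontal distance between window and beam below 0.006 m and horizontal distance between card and slot below 0.006 m), for 0.1 s.
At the end, for the whole second after the job is handed in: Right way round in the slot: window within 6 mm in height and 4 mm sideways of the beam's middle, card's lower end within 4 mm sideways of the slot's centre; upright within 0.12 rad, under 20 mm/s, gripped with over 1 N; bottle, beaker and tape within 20 mm of their starts (horizontal distance between window and beam below 0.004 m and horizontal distance between card and slot below 0.004 m and z of window in the frame of beam between -0.006 and 0.006 m and angle between card's own z axis and vertical below 0.12 rad and contact force between the fingers and card above 1 N and linear speed of card below 0.02 m/s and distance of each of dropper, beaker, tape from where it was at the start of the episode below 0.02 m); the arm keeps its last pose, push and grip.
It fails at once if the dropper bottle, the beaker or the roll of tape is moved by more than 30 mm (distance of any of dropper, beaker, tape from where it was at the start of the episode above 0.03 m).
It also fails if it takes over 51 s, if anything falls off the work surface, if the arm or the gripper's body presses on something with over 40 N, if the wrist force passes 120 N, or if a joint passes its speed limit or range.

ROBOT

A 6-joint arm with a two-finger parallel gripper is mounted at the origin on a cart in front of the work surface, level with it; the furniture and walls round the work are solid. World frame = base frame: x ahead of the robot, y to its left, z up, the work surface at z = 0. Lengths are in m, angles in rad, forces in N, time in s.
With the tool pointing down it reaches from about 0.425 to 0.95 m from the base axis. Payload 3.5 kg.
Tool frame: the origin (TCP) lies at the very end of the fingers, on their centre line; the grasp point (between the pads) lies 19 mm behind it; z points along the fingers, y is the line along which they close (so a half turn about z gives the same grasp; the last joint's range is limited). The gripper opens to 85 mm and grips with 20 to 120 N. Pads are 22 mm wide; open, the fingers measure 114 mm over their backs; the gripper's body (76 mm by 85 mm) begins 54 mm behind the grasp point. The pads swing forward as they close: fully open they stand 13 mm farther back than shut.
Start: joints at [-1.343, 0.286, 1.577, -0, 1.279, -0.15], TCP at [0.249, -0.627, 0.231] pointing down, gripper open.
Joint ranges: [-2.77, 2.77], [-0.9, 2.22], [0.21, 2.48], [-1.53, 4.67], [0.24, 2.81], [-2.84, 2.84]. Speed limits (rad/s): [2.79, 2.79, 3.14, 3.14, 3.14, 3.14].

INTERFACE

Orientations are given as a unit quaternion [x, y, z, w].
In Python, from plant import get_state, read_camera, sign_off, recognise gives the robot as it stands.
- The arm moves only by the tool arm_command, never from a script. Its argument "steps" is a list of rows, each an object with "translation": the shift along the tool's x, y, z scaled (see below), a list of three; "twist": the turn, a rotation vector about the tool's x, y, z scaled (see below), a list of three; "fingers": the opening, from -1 (shut) to 1 (fully open). In form: [{"translation": [x, y, z], "twist": [rx, ry, rz], "fingers": fingers}, ...]. A call has 1 to 5 rows; each row is the pose to reach, as a shift and turn from the pose commanded when the call began, along the tool's axes at that moment; what a row does not reach only later rows make up. The controller multiplies each number of a shift by 75 cm and each number of a turn by 60 degrees. A row lasts 1/8 s, in which the tool goes at most 62.5 mm and 10.7 degrees, less where a joint would pass 70% of its speed; a pose out of reach is approached as far as the arm can. A call with a number of a shift or a turn outside -1 to 1 is refused whole. A call with a gripper value outside its range is refused whole. The fingers move at their own pace and stop on an object; "grip_force" is the grip in N (left out, the last holds). Time passes only in rows, so rows that repeat a pose let the fingers close. It gives the time, the measured TCP pose, the force, the opening and the grip force at its end, in the units of the state.
- get_state(): the state, without advancing time (a new reading comes with each control period).
- read_camera(name): name is "scene" or "side" or "wrist"; returns a dict with "pixels" (420x560x3 uint8, red, green, blue), "K" (3x3 intrinsics, pixels), "R" (3x3) and "t" (3): a world point X has camera coordinates R X + t; the wrist camera has in their place "T_tool_cam" (4x4, takes a point from camera to tool coordinates, whose origin is the TCP and whose axes are the flange's). Camera axes: x right, y down, z forward; pixel columns grow to the right and rows downward; lengths in m; the calibration is good to about 2 mm. A picture is of the moment at which its call begins: read the wrist's pose just before it. There is no depth.
- sign_off(): hands the job in; it is judged then, once.
Trained networks look in a picture, given as the dict that the camera call returned (one of the last four; its "shot" number tells which), for a name from the list of things; names that differ only in an ending like _2 or _b are one class to them, and where a whole thing is asked for, a point or a joint stands for the part that bears it (a point fixed in the world has none). Each returns a list of dicts, best first, with "conf" (0 to 1); they miss things now and then, are a little off and sometimes report something else, mostly with a low value. They report only what shows in the picture. A call takes as long as a camera call. They do not tell look-alikes from the thing itself.
- recognise(picture, query): "point" ([row, column] in pixels, amid what is visible of it).
The state is a dict: "time": time; "qpos": joint angles; "dq": joint speeds; "joint_efforts": joint torques, N m; "eef_pos": TCP position; "tcp_rot": TCP orientation; "contact_force": force on the tool from outside, world axes, zero at the start; "wrist_torque": the same for the moment, N m; "opening": opening from 0.0 (shut) to 1.0 (fully open); "finger_force": force on a finger pad.
Only numpy, scipy, OpenCV 4.12 (cv2) and the standard library are available. Lean on these libraries where they do the work, as an engineer would, in place of code of your own. Each camera call takes 0.05 s, during which the arm holds its last target. There are 200 camera calls.

## Working session

There is one attempt and no reset: what is moved stays moved. The work goes in short steps, Python scripts to look and compute and a tool call to move; the robot and the scene stay as the last step left them, time stands still between calls to the robot, and variables do not carry over. Pictures are saved under pics/ and viewed, at most 10 in all, crops included, and the job is handed in when it is done.

Besides the shell and the picture viewer there is one more tool, called after ">>>" as name([rows], argument=value, ...), one row to a line, values as JSON. arm_command: Moves the arm, as the interface text tells. Shifts and turns lie within -1 to 1; 1 stands for 75 cm of shift or 60 degrees of turn. Its arguments: {"type":"object","properties":{"steps":{"type":"array"},"grip_force":{"type":"number"}},"required":["steps"]}

```bash
mkdir -p pics; cat > h.py <<'E'
import numpy as np, cv2
from scipy.spatial.transform import Rotation as Rn
from plant import get_state, read_camera, sign_off, recognise
def save(n,p,crop=None,s=1):
    im=p["pixels"][:,:,::-1]
    if crop: r0,r1,c0,c1=crop; im=im[r0:r1,c0:c1]
    cv2.imwrite(f"pics/{n}.png",cv2.resize(im,None,fx=s,fy=s,interpolation=cv2.INTER_CUBIC))
E
python3 - <<'E'
from h import *
s=get_state(); print(s)
ims=[]
for n in ["scene","side"]:
    p=read_camera(n); np.savez(f"{n}0.npz",**{k:np.array(p[k]) for k in("pixels","K","R","t")}); save(n+"0",p,None,1.42)
    print(n,"cam pos",-np.array(p["R"]).T@p["t"], p["K"])
    for q in ["card","stand","meter","slot","window","dropper","beaker","tape"]:
        print(q,[(np.round(d["point"]).astype(int).tolist(),round(d["conf"],2)) for d in recognise(p,q)][:4])
E
```

```text
{'time': 0.0, 'qpos': array([-1.34303489e+00,  2.87198351e-01,  1.57816732e+00,  6.79415917e-06,
        1.27862359e+00, -1.50031341e-01]), 'dq': array([-8.04710362e-05, -1.18154338e-04, -1.51863907e-03, -4.40687503e-04,
        1.29777702e-03, -7.56241692e-04]), 'joint_efforts': array([-1.45783659e-03, -4.05985272e+01, -2.92626339e+01, -1.65835149e-04,
        5.84127454e-03, -4.54217357e-06]), 'eef_pos': array([ 0.24884606, -0.62674707,  0.22993064]), 'tcp_rot': array([ 9.82211544e-01,  1.87773927e-01, -4.33109633e-05, -1.19752620e-03]), 'contact_force': array([-0.34642427,  0.4332657 ,  0.19154325]), 'wrist_torque': array([ 0.00444555, -0.04168247, -0.05510986]), 'finger_force': 0.0, 'opening': 1.0008802623700712}
scene cam pos [-0.28288674 -0.47985682  0.91989016] [[421.75413018   0.         281.42995278]
 [  0.         421.75413018 207.84981436]
 [  0.           0.           1.        ]]
card [([199, 287], 0.72), ([190, 257], 0.61)]
stand [([207, 254], 0.71)]
meter [([236, 325], 0.7), ([305, 366], 0.6)]
slot [([302, 363], 0.85), ([234, 326], 0.56)]
window [([192, 253], 0.71), ([198, 287], 0.6)]
dropper []
beaker [([254, 366], 0.7)]
tape [([261, 291], 0.75)]
side cam pos [-0.04497916  0.75907955  0.63079059] [[466.93658938   0.         275.45022856]
 [  0.         466.93658938 199.96998397]
 [  0.           0.           1.        ]]
card [([221, 230], 0.97), ([246, 264], 0.88), ([203, 243], 0.56), ([195, 302], 0.27)]
stand [([249, 228], 0.69), ([199, 301], 0.66), ([222, 229], 0.53)]
meter [([189, 369], 0.94), ([194, 303], 0.88)]
slot [([199, 306], 0.89), ([187, 370], 0.64)]
window [([203, 243], 0.94), ([224, 230], 0.86), ([253, 267], 0.62)]
dropper [([269, 207], 0.58)]
beaker [([180, 331], 0.5)]
tape [([230, 334], 0.63)]
```

View pics/scene0.png

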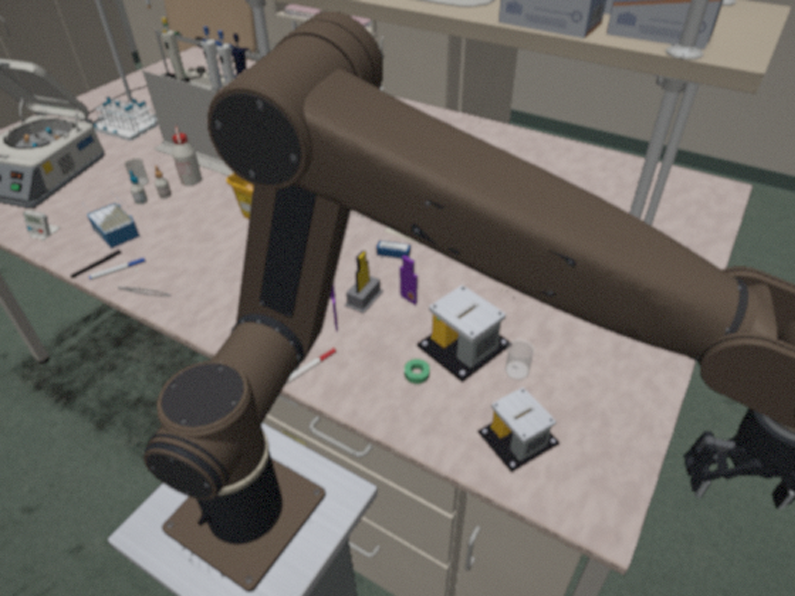

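View pics/side0.png

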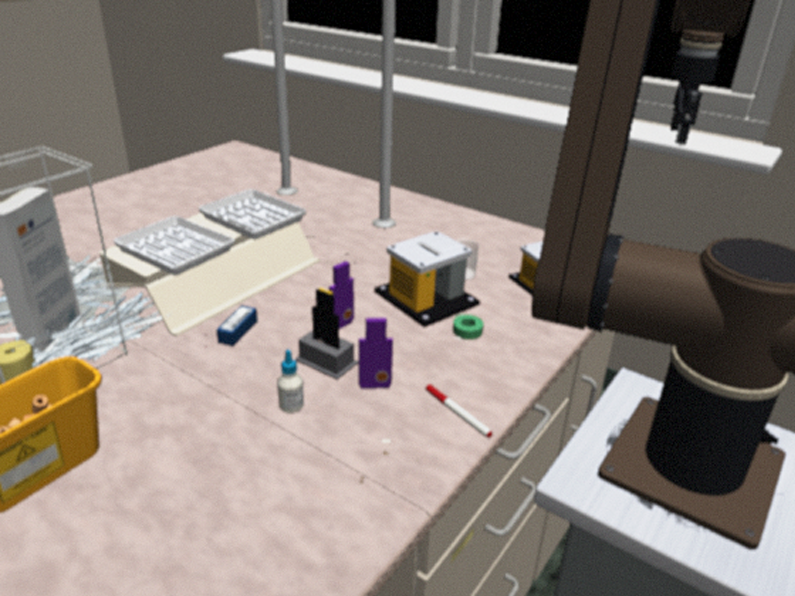

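The scene view shows the card at about native (row 190, col 257) and the large meter at (236, 325). The small meter is at (305, 366). The side view shows the bottle in front of the stand, with a purple look-alike on either side. I'll triangulate rough positions next.

```bash
cat >> h.py <<'E'
def ray(c,px):  # px (col,row)
    d=np.array(c["R"]).T@np.linalg.solve(c["K"],[px[0],px[1],1.]); return -np.array(c["R"]).T@np.array(c["t"]),d/np.linalg.norm(d)
def onz(c,px,z): o,d=ray(c,px); return o+d*(z-o[2])/d[2]
def tri(*rs):
    A=sum(np.eye(3)-np.outer(d,d) for o,d in rs); b=sum((np.eye(3)-np.outer(d,d))@o for o,d in rs); return np.linalg.solve(A,b)
def wcam(p,s):
    T=np.eye(4);T[:3,:3]=Rn.from_quat(s["tcp_rot"]).as_matrix();T[:3,3]=s["eef_pos"]
    C=np.linalg.inv(T@np.array(p["T_tool_cam"])); return dict(K=np.array(p["K"]),R=C[:3,:3],t=C[:3,3],pixels=p["pixels"])
def proj(c,X): v=np.array(c["R"])@np.array(X)+c["t"]; v=np.array(c["K"])@v; return v[:2]/v[2]
E
python3 - <<'E'
from h import *
np.set_printoptions(precision=4,suppress=True)
a=dict(np.load("scene0.npz"));b=dict(np.load("side0.npz"))
for n,pa,pb,z in [("slot",(329,219),(303,174),.105),("cardtop",(255.6,180),(228,205.6),.13)]:
    print(n,tri(ray(a,pa),ray(b,pb)),onz(a,pa,z),onz(b,pb,z))
print("tape",onz(a,(293,261),.01),"beaker",onz(a,(366,254),.035),"dropper",onz(b,(204,272),.05))
print("purple",onz(a,(287,199),.06),onz(b,(265,250),.06), onz(b,(242,203),.06))
p=read_camera("wrist");print(p["T_tool_cam"],p["K"])
def up(c,r0,r1,c0,c1,s=8): return cv2.resize(c["pixels"][r0:r1,c0:c1,::-1],(400,300),interpolation=cv2.INTER_CUBIC)
A=up(a,195,270,280,380);B=up(a,170,230,230,310);C=up(b,155,230,255,355);D=up(b,195,270,180,280)
cv2.imwrite("pics/m.png",np.vstack([np.hstack([A,B]),np.hstack([C,D])]))
E
```

```text
slot [ 0.5095 -0.1441  0.1061] [ 0.5112 -0.1435  0.105 ] [ 0.51   -0.1456  0.105 ]
cardtop [0.5319 0.1161 0.1248] [0.527  0.1124 0.13  ] [0.5255 0.123  0.13  ]
tape [ 0.3979 -0.0939  0.01  ] beaker [ 0.5052 -0.2662  0.035 ] dropper [0.4839 0.2451 0.05  ]
purple [0.5694 0.0276 0.06  ] [0.4257 0.1238 0.06  ] [0.5869 0.0035 0.06  ]
[[-0.001  -0.9489 -0.3155  0.082 ]
 [ 1.     -0.0012  0.0004  0.0008]
 [-0.0008 -0.3155  0.9489 -0.1436]
 [ 0.      0.      0.      1.    ]] [[325.7672   0.     281.6208]
 [  0.     325.7672 209.0403]
 [  0.       0.       1.    ]]
```

View pics/m.png

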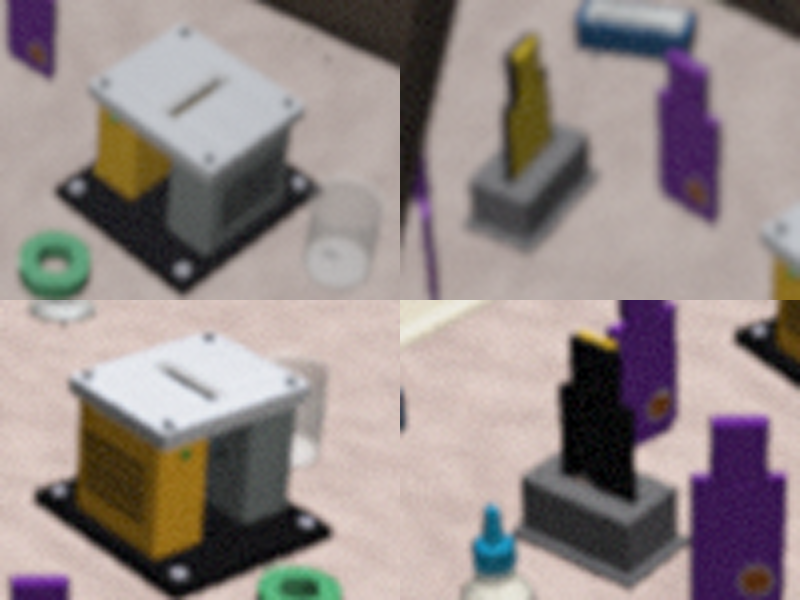

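The crops show the yellow face toward the scene camera. The meter's lamp is on the side-camera side. Corner pixels will give orientations.

```bash
python3 - <<'E'
from h import *
np.set_printoptions(precision=4,suppress=True)
a=dict(np.load("scene0.npz"));b=dict(np.load("side0.npz"))
fA=lambda x,y:(280+x/4-.4,195+y/4-.4); fC=lambda x,y:(255+x/4-.4,155+(y-300)/4-.4)
fB=lambda x,y:(230+(x-400)/5-.4,170+y/5-.4); fD=lambda x,y:(180+(x-400)/4-.4,195+(y-300)/4-.4)
def show(n,c,f,pts,z):
    P=np.array([onz(c,f(*p),z)[:2] for p in pts]); print(n,P.tolist() and P.mean(0)); 
    E=np.roll(P,-1,0)-P; print("  len",np.linalg.norm(E,axis=1),"ang",np.degrees(np.arctan2(E[:,1],E[:,0])))
show("plate sc",a,fA,[(185,27),(90,90),(208,170),(304,104)],.105)
show("plate si",b,fC,[(208,333),(72,382),(163,440),(309,380)],.105)
show("slot sc",a,fA,[(172,112),(222,82)],.105)
show("slot si",b,fC,[(163,367),(215,397)],.105)
show("stand sc",a,fB,[(472,182),(533,212),(590,147)],.04)
show("stand si",b,fD,[(523,478),(628,525),(676,487)],.04)
show("handletop si",b,fD,[(571,335),(611,348)],.13)
E
```

```text
plate sc [ 0.512 -0.142]
  len [0.0978 0.1093 0.0957 0.112 ] ang [ 163.9598 -104.7183  -17.7115   74.1658]
plate si [ 0.5087 -0.1382]
  len [0.1183 0.0916 0.1275 0.0896] ang [  76.6411  162.421  -102.5499  -11.8208]
slot sc [ 0.5117 -0.143 ]
  len [0.048 0.048] ang [-20.0242 159.9758]
slot si [ 0.5092 -0.1386]
  len [0.0508 0.0508] ang [163.2943 -16.7057]
stand sc [0.5127 0.1069]
  len [0.0485 0.0694 0.08  ] ang [-94.224    2.279  145.2972]
stand si [0.5134 0.1276]
  len [0.0741 0.0435 0.0851] ang [-178.4095  -87.1955   32.3072]
handletop si [0.5283 0.1219]
  len [0.0256 0.0256] ang [-173.544    6.456]
```

```bash
cat >> h.py <<'E'
def go(pos,yaw):
    """numbers for the move to pos with tool down, tool x at yaw deg"""
    s=get_state(); R=Rn.from_quat(s["tcp_rot"]); T=Rn.from_euler("z",yaw,degrees=True)*Rn.from_euler("x",180,degrees=True)
    print("at",np.round(s["eef_pos"],4),"trans",np.round(R.inv().apply(np.array(pos)-s["eef_pos"])/.75,4),"twist",np.round((R.inv()*T).as_rotvec(degrees=True)/60,4),"t",s["time"])
E
python3 -c "
from h import *
go([.51,-.142,.30],2)"
```

```text
at [ 0.249  -0.6274  0.2314] trans [ 0.5622 -0.4731 -0.0915] twist [ 0.     -0.      0.3275] t 0.95
```

>>> arm_command([
  {"translation": [0, 0, -0.0915], "twist": [0, 0, 0.15], "fingers": 1},
  {"translation": [0.562, -0.473, -0.0915], "twist": [0, 0, 0.3275], "fingers": 1},
  {"translation": [0.562, -0.473, -0.0915], "twist": [0, 0, 0.3275], "fingers": 1},
  {"translation": [0.562, -0.473, -0.0915], "twist": [0, 0, 0.3275], "fingers": 1},
  {"translation": [0.562, -0.473, -0.0915], "twist": [0, 0, 0.3275], "fingers": 1},
])

```text
time: 1.58
eef_pos: [0.368, -0.4054, 0.2969]
tcp_rot: [1.0, 0.017, 0.0, 0.0]
contact_force: [0.0, -0.3, -0.0]
opening: 0.995
finger_force: 0.0
```

```bash
python3 -c "
from h import *
go([.51,-.142,.30],2)"
```

```text
at [ 0.368  -0.4054  0.2969] trans [ 0.2012 -0.3446 -0.0042] twist [ 0.0005 -0.0006 -0.0006] t 1.575
```

>>> arm_command([
  {"translation": [0.201, -0.345, -0.004], "twist": [0, 0, 0], "fingers": 1},
  {"translation": [0.201, -0.345, -0.004], "twist": [0, 0, 0], "fingers": 1},
  {"translation": [0.201, -0.345, -0.004], "twist": [0, 0, 0], "fingers": 1},
  {"translation": [0.201, -0.345, -0.004], "twist": [0, 0, 0], "fingers": 1},
  {"translation": [0.201, -0.345, -0.004], "twist": [0, 0, 0], "fingers": 1},
])

```text
time: 2.2
eef_pos: [0.5098, -0.1411, 0.3]
tcp_rot: [1.0, 0.018, 0.0, 0.0]
contact_force: [-0.2, -0.2, 0.1]
opening: 0.998
finger_force: 0.0
```

```bash
python3 - <<'E'
from h import *
s=get_state();p=read_camera("wrist");c=wcam(p,s);np.savez("w_meter.npz",**c)
save("w1",p,None,1.42);print(s["eef_pos"],proj(c,[.51,-.142,.105]))
print(recognise(p,"slot"))
go([.525,.115,.28],2)
E
```

```text
[ 0.50981527 -0.14106632  0.30003626] [281.9127598  182.06837167]
[{'point': [163.9, 281.7], 'conf': 0.89}, {'point': [266.7, 415.5], 'conf': 0.55}]
at [ 0.5104 -0.1395  0.3   ] trans [ 0.0332 -0.3382  0.027 ] twist [-0.001  -0.0011  0.0057] t 2.3
```

View pics/w1.png

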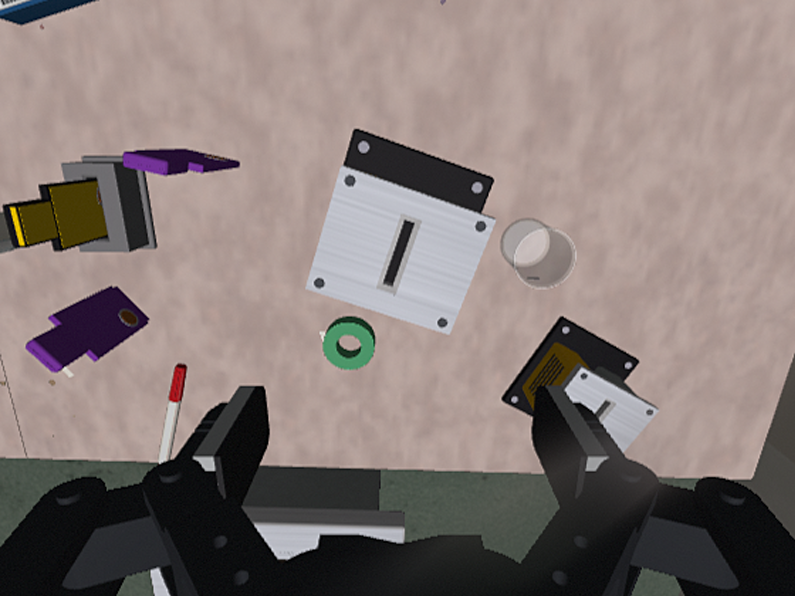

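The view shows the meter's slot at display (401, 255) with clean edges, and the card in its stand at left, around (65, 212). I'll measure the slot and the move to the card.

```bash
cat >> h.py <<'E'
def slotfit(c,z=.100,guess=(.511,-.141,.105)):
    u,v=proj(c,guess).astype(int); r=34
    g=cv2.cvtColor(c["pixels"],cv2.COLOR_RGB2GRAY)[v-r:v+r,u-r:u+r]
    k=8; g=cv2.resize(g,None,fx=k,fy=k,interpolation=cv2.INTER_CUBIC)
    m=(g<100).astype(np.uint8)
    cs,_=cv2.findContours(m,cv2.RETR_EXTERNAL,cv2.CHAIN_APPROX_NONE)
    cs=[q for q in cs if cv2.contourArea(q)>2000]
    q=min(cs,key=lambda q:np.linalg.norm(q.mean((0,1))-r*k))
    P=np.array([onz(c,((x+.5)/k-.5+u-r,(y+.5)/k-.5+v-r),z)[:2] for x,y in q[:,0]])
    (cx,cy),(w,h),_=rc=cv2.minAreaRect((P*1000).astype(np.float32))
    B=cv2.boxPoints(rc); e=[B[1]-B[0],B[2]-B[1]]; e=max(e,key=np.linalg.norm); e=e if e[0]>0 else -e
    return np.array([cx,cy])/1000,(w,h),np.degrees(np.arctan2(e[1],e[0]))
E
python3 - <<'E'
from h import *
c=dict(np.load("w_meter.npz")); 
for z in(.093,.101): print(slotfit(c,z))
f=lambda x,y:(x/1.42-.15,y/1.42-.15)
P=np.array([onz(c,f(*p),.105)[:2] for p in [(345,165),(495,217),(449,333),(306,289)]]);print(P,P.mean(0));E=np.roll(P,-1,0)-P;print(np.linalg.norm(E,axis=1),np.degrees(np.arctan2(E[:,1],E[:,0])))
P=np.array([onz(c,f(*p),.13)[:2] for p in [(4,208),(15,249)]]);print("handle-y corner",P)
print(onz(c,f(13,228),.13))
E
```

```text
(array([ 0.51127521, -0.14000949]), (8.198371887207031, 53.209007263183594), np.float32(-16.794714))
(array([ 0.51311273, -0.13997701]), (8.01135540008545, 51.99515151977539), np.float32(-16.79471))
[[ 0.5763234  -0.10050642]
 [ 0.54361397 -0.20978016]
 [ 0.45110069 -0.18248069]
 [ 0.48370711 -0.07040228]] [ 0.51368629 -0.14079239]
[0.11406427 0.09645708 0.11672509 0.09738601] [-106.66427093  163.55935119   73.77895786  -18.00631235]
handle-y corner [[0.54166602 0.12545316]
 [0.51366168 0.12442493]]
[0.52828734 0.12248938 0.13      ]
```

>>> arm_command([
  {"translation": [0.033, -0.338, 0.0], "twist": [0, 0, 0], "fingers": 1},
  {"translation": [0.033, -0.338, 0.0], "twist": [0, 0, 0], "fingers": 1},
  {"translation": [0.033, -0.338, 0.0], "twist": [0, 0, 0], "fingers": 1},
  {"translation": [0.033, -0.338, 0.0], "twist": [0, 0, 0], "fingers": 1},
  {"translation": [0.033, -0.338, 0.0], "twist": [0, 0, 0], "fingers": 1},
])

```text
time: 2.92
eef_pos: [0.5246, 0.1136, 0.2997]
tcp_rot: [1.0, 0.02, 0.0, -0.0]
contact_force: [-0.5, -0.6, -0.1]
opening: 1.003
finger_force: 0.0
```

```bash
python3 - <<'E'
from h import *
for i in range(3): s=get_state();p=read_camera("wrist")
c=wcam(p,s);np.savez("w_card.npz",**c)
save("w2",p,None,1.42);print(s["eef_pos"],s["tcp_rot"],proj(c,[.525,.115,.13]))
E
```

```text
[0.52493545 0.11080411 0.29959574] [ 9.99836798e-01  1.80619411e-02 -5.04470106e-06  3.79087183e-04] [276.71331972 187.89166353]
```

View pics/w2.png

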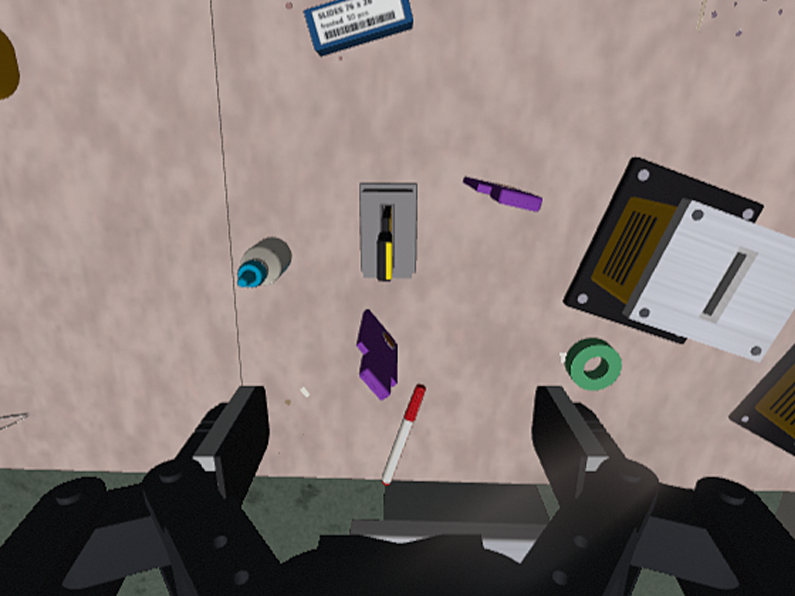

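The card's handle top shows at display (385, 258), with the yellow half on the right. The bottle is at (265, 262), clear of the fingers. I'll fit the yellow half-top now.

```bash
python3 - <<'E'
from h import *
c=dict(np.load("w_card.npz"))
u,v=271,181;r=24;k=8
crop=c["pixels"][v-r:v+r,u-r:u+r]
big=cv2.resize(crop,None,fx=k,fy=k,interpolation=cv2.INTER_CUBIC)
h=cv2.cvtColor(big,cv2.COLOR_RGB2HSV)
m=((h[...,0]>18)&(h[...,0]<38)&(h[...,1]>120)&(h[...,2]>110)).astype(np.uint8)
cs,_=cv2.findContours(m,cv2.RETR_EXTERNAL,cv2.CHAIN_APPROX_NONE);q=max(cs,key=cv2.contourArea)
P=np.array([onz(c,((x+.5)/k-.5+u-r,(y+.5)/k-.5+v-r),.13)[:2] for x,y in q[:,0]])
rc=cv2.minAreaRect((P*1000).astype(np.float32));print("yellow",rc,cv2.boxPoints(rc))
m2=(h[...,2]<70).astype(np.uint8)|m
for row in range(100,330,20): 
    xs=np.where(m2[row])[0]; ys=np.where(m[row])[0]
    f=lambda x:np.round(onz(c,((x+.5)/k-.5+u-r,(row+.5)/k-.5+v-r),.13)[:2],4)
    print(row, xs.size and (f(xs[0]),f(xs[-1])), ys.size and (f(ys[0]),f(ys[-1])))
cv2.imwrite("pics/w2c.png",cv2.resize(big[:,:,::-1],(576,576)))
for g in [(.5125,-.1405,.105)]:
    try: print(slotfit(c,.101,g))
    except Exception as e: print(e)
E
```

```text
yellow ((529.3729858398438, 118.2948226928711), (26.846399307250977, 4.3425612449646), 1.4397636651992798) [[515.8995  120.12814]
 [516.0086  115.78696]
 [542.8465  116.4615 ]
 [542.73737 120.80269]]
100 (array([0.5435, 0.1265]), array([0.5439, 0.1167])) 0
120 (array([0.541 , 0.1267]), array([0.5414, 0.1165])) (array([0.5412, 0.1208]), array([0.5414, 0.1165]))
140 (array([0.5386, 0.1267]), array([0.5389, 0.1164])) (array([0.5388, 0.1207]), array([0.5389, 0.1164]))
160 (array([0.5361, 0.1266]), array([0.5364, 0.1164])) (array([0.5363, 0.1206]), array([0.5364, 0.1164]))
180 (array([0.5336, 0.1266]), array([0.5339, 0.1163])) (array([0.5338, 0.1206]), array([0.5339, 0.1163]))
200 (array([0.531 , 0.1265]), array([0.5314, 0.1152])) (array([0.5312, 0.1205]), array([0.5314, 0.1163]))
220 (array([0.5285, 0.1265]), array([0.5289, 0.1151])) (array([0.5287, 0.1205]), array([0.5289, 0.1163]))
240 (array([0.526 , 0.1264]), array([0.5264, 0.1151])) (array([0.5262, 0.1204]), array([0.5263, 0.1162]))
260 (array([0.5234, 0.1264]), array([0.5238, 0.1161])) (array([0.5236, 0.1203]), array([0.5238, 0.1161]))
280 (array([0.5208, 0.1263]), array([0.5212, 0.116 ])) (array([0.521 , 0.1203]), array([0.5212, 0.116 ]))
300 (array([0.5183, 0.1263]), array([0.5186, 0.1161])) (array([0.5185, 0.1202]), array([0.5186, 0.1161]))
320 (array([0.5157, 0.1254]), array([0.516, 0.117])) (array([0.516, 0.117]), array([0.516, 0.117]))
(array([ 0.51270923, -0.1406429 ]), (7.861944675445557, 51.99348831176758), np.float32(-17.04787))
```

View pics/w2c.png

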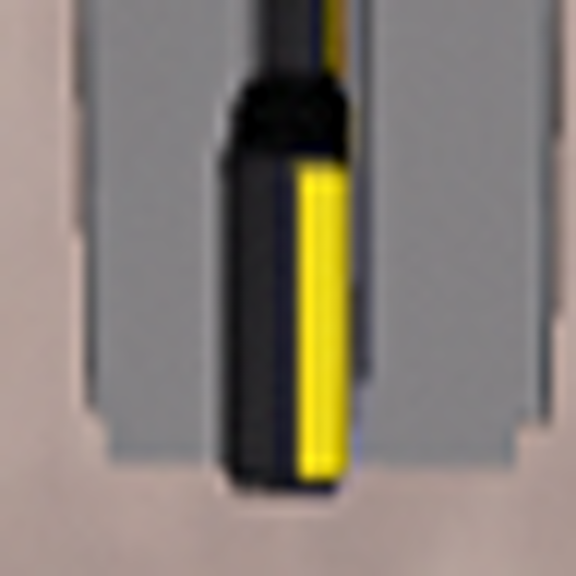

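```bash
python3 -c "
from h import *
go([.529,.1213,.16],1.3)"
```

```text
at [0.525  0.1099 0.2995] trans [ 0.0059 -0.0151  0.1861] twist [0.0008 0.0001 0.0113] t 3.075
```

>>> arm_command([
  {"translation": [0.006, -0.015, 0.06], "twist": [0, 0, 0.011], "fingers": 1},
  {"translation": [0.006, -0.015, 0.12], "twist": [0, 0, 0.011], "fingers": 1},
  {"translation": [0.006, -0.015, 0.186], "twist": [0, 0, 0.011], "fingers": 1},
  {"translation": [0.006, -0.015, 0.186], "twist": [0, 0, 0.011], "fingers": 1},
  {"translation": [0.006, -0.015, 0.186], "twist": [0, 0, 0.011], "fingers": 1},
])

```text
time: 3.7
eef_pos: [0.5305, 0.121, 0.1621]
tcp_rot: [1.0, 0.011, 0.001, 0.0]
contact_force: [0.4, 0.3, 0.6]
opening: 1.0
finger_force: 0.0
```

```bash
python3 -c "
from h import *
s=get_state();p=read_camera('wrist');c=wcam(p,s);save('w3',p,None,1)
go([.529,.1213,.099],1.3)
h=cv2.cvtColor(p['pixels'],cv2.COLOR_RGB2HSV)
m=((h[...,0]>18)&(h[...,0]<38)&(h[...,1]>120)&(h[...,2]>140)).astype(np.uint8)
cs,_=cv2.findContours(m,cv2.RETR_EXTERNAL,cv2.CHAIN_APPROX_NONE)
for q in sorted(cs,key=cv2.contourArea)[-3:]:
    P=np.array([onz(c,(x,y),.13)[:2]*1000 for x,y in q[:,0]],dtype=np.float32);r=cv2.minAreaRect(P);print(r)
"
```

```text
at [0.531  0.1214 0.163 ] trans [-0.0031  0.      0.0854] twist [ 0.     -0.0045 -0.0008] t 3.75
((528.5588989257812, 118.45854949951172), (26.06790542602539, 3.6273210048675537), 1.1877796649932861)
```

>>> arm_command([
  {"translation": [-0.003, 0, 0.04], "twist": [0, 0, 0], "fingers": 1},
  {"translation": [-0.003, 0, 0.0854], "twist": [0, 0, 0], "fingers": 1},
  {"translation": [-0.003, 0, 0.0854], "twist": [0, 0, 0], "fingers": 1},
  {"translation": [-0.003, 0, 0.0854], "twist": [0, 0, 0], "fingers": 1},
])

```text
time: 4.25
eef_pos: [0.5287, 0.1222, 0.0988]
tcp_rot: [1.0, 0.012, 0.002, -0.0]
contact_force: [0.5, 0.1, 0.4]
opening: 1.003
finger_force: 0.0
```

```bash
python3 -c "
from h import *
go([.529,.1211,.099],1.25)"
```

```text
at [0.5287 0.1222 0.0988] trans [ 0.0003  0.0014 -0.0002] twist [-0.0001 -0.0042  0.0014] t 4.25
```

Aligned to about 1 mm, so I'll close.

>>> arm_command([
  {"translation": [0, 0.0013, 0], "twist": [0, 0, 0], "fingers": 0},
  {"translation": [0, 0.0013, 0], "twist": [0, 0, 0], "fingers": -0.6},
  {"translation": [0, 0.0013, 0], "twist": [0, 0, 0], "fingers": -1},
  {"translation": [0, 0.0013, 0], "twist": [0, 0, 0], "fingers": -1},
  {"translation": [0, 0.0013, 0], "twist": [0, 0, 0], "fingers": -1},
], grip_force=50)

```text
time: 4.88
eef_pos: [0.527, 0.1213, 0.0962]
tcp_rot: [1.0, 0.012, 0.0, -0.0]
contact_force: [0.2, 0.7, 1.1]
opening: 0.109
finger_force: 50.2
```

>>> arm_command([
  {"translation": [0, 0, 0], "twist": [0, 0, 0], "fingers": -1},
  {"translation": [0, 0, 0], "twist": [0, 0, 0], "fingers": -1},
  {"translation": [0, 0, 0], "twist": [0, 0, 0], "fingers": -1},
])

```text
time: 5.25
eef_pos: [0.527, 0.1213, 0.0962]
tcp_rot: [1.0, 0.012, 0.0, -0.0]
contact_force: [0.7, 0.4, 2.2]
opening: 0.111
finger_force: 50.3
```

>>> arm_command([
  {"translation": [0, 0, -0.02], "twist": [0, 0, 0], "fingers": -1},
  {"translation": [0, 0, -0.05], "twist": [0, 0, 0], "fingers": -1},
  {"translation": [0, 0, -0.1], "twist": [0, 0, 0], "fingers": -1},
  {"translation": [0, 0, -0.16], "twist": [0, 0, 0], "fingers": -1},
  {"translation": [0, 0, -0.22], "twist": [0, 0, 0], "fingers": -1},
])

```text
time: 5.88
eef_pos: [0.5263, 0.1211, 0.2629]
tcp_rot: [1.0, 0.012, -0.0, 0.0]
contact_force: [0.5, -0.3, -0.3]
opening: 0.109
finger_force: 49.9
```

```bash
python3 -c "
from h import *
s=get_state();print(s['eef_pos'],s['finger_force'],s['opening'])
go([.5127,-.1403,.27],91)"
```

```text
[0.52630993 0.1210844  0.26292388] 49.90724980831146 0.10870155770982802
at [0.5263 0.1211 0.2629] trans [-0.0263  0.348  -0.0093] twist [-1.0000e-04  5.0000e-04 -1.4944e+00] t 5.875
```

>>> arm_command([
  {"translation": [0, 0.05, 0], "twist": [0, 0, -0.17], "fingers": -1},
  {"translation": [0, 0.1, 0], "twist": [0, 0, -0.34], "fingers": -1},
  {"translation": [0, 0.15, 0], "twist": [0, 0, -0.51], "fingers": -1},
  {"translation": [0, 0.2, 0], "twist": [0, 0, -0.68], "fingers": -1},
  {"translation": [0, 0.25, 0], "twist": [0, 0, -0.85], "fingers": -1},
])

```text
time: 6.5
eef_pos: [0.5308, -0.0674, 0.2617]
tcp_rot: [0.896, 0.444, -0.0, 0.0]
contact_force: [-0.3, -0.5, -1.1]
opening: 0.109
finger_force: 50.0
```

```bash
python3 -c "
from h import *
print(get_state()['qpos'])
go([.5127,-.1403,.25],103)"
```

```text
[-3.15923189e-01 -4.75892293e-02  1.88695011e+00 -2.68372515e-04
  1.30211555e+00  3.35565618e-01]
at [ 0.5308 -0.0674  0.2617] trans [-0.0919  0.0397  0.0157] twist [ 1.000e-04  3.000e-04 -8.387e-01] t 6.5
```

>>> arm_command([
  {"translation": [-0.03, 0.01, 0], "twist": [0, 0, -0.17], "fingers": -1},
  {"translation": [-0.06, 0.02, 0], "twist": [0, 0, -0.34], "fingers": -1},
  {"translation": [-0.09, 0.04, 0], "twist": [0, 0, -0.51], "fingers": -1},
  {"translation": [-0.092, 0.04, 0], "twist": [0, 0, -0.68], "fingers": -1},
  {"translation": [-0.092, 0.04, 0], "twist": [0, 0, -0.85], "fingers": -1},
])

```text
time: 7.12
eef_pos: [0.5123, -0.1397, 0.2616]
tcp_rot: [0.618, 0.786, -0.0, -0.0]
contact_force: [-0.5, 0.6, 0.4]
opening: 0.111
finger_force: 50.0
```

```bash
python3 -c "
from h import *
go([.5127,-.1403,.26],163.1)"
```

```text
at [ 0.5123 -0.1397  0.2616] trans [-0.0009  0.0003  0.0021] twist [-4.000e-04 -2.000e-04 -9.914e-01] t 7.125
```

>>> arm_command([
  {"translation": [0, 0, 0], "twist": [0, 0, -0.17], "fingers": -1},
  {"translation": [0, 0, 0], "twist": [0, 0, -0.34], "fingers": -1},
  {"translation": [0, 0, 0], "twist": [0, 0, -0.51], "fingers": -1},
  {"translation": [0, 0, 0], "twist": [0, 0, -0.68], "fingers": -1},
  {"translation": [0, 0, 0], "twist": [0, 0, -0.85], "fingers": -1},
])

```text
time: 7.75
eef_pos: [0.5124, -0.1391, 0.2616]
tcp_rot: [0.219, 0.976, -0.0, -0.0]
contact_force: [0.0, 0.9, -0.8]
opening: 0.11
finger_force: 50.0
```

>>> arm_command([
  {"translation": [0, 0, 0], "twist": [0, 0, -0.14], "fingers": -1},
  {"translation": [0, 0, 0], "twist": [0, 0, -0.14], "fingers": -1},
  {"translation": [0, 0, 0], "twist": [0, 0, -0.14], "fingers": -1},
])

```text
time: 8.12
eef_pos: [0.5127, -0.1391, 0.2613]
tcp_rot: [0.151, 0.989, -0.0, -0.0]
contact_force: [-0.4, -0.4, -1.2]
opening: 0.109
finger_force: 50.0
```

```bash
python3 - <<'E'
from h import *
go([.5127,-.1403,.26],163.1)
s=get_state();w=read_camera("wrist");c=wcam(w,s);np.savez("w_hold.npz",**c)
sc=read_camera("scene");si=read_camera("side")
for n,p in(("sc_hold",sc),("si_hold",si)): np.savez(n+".npz",**{k:np.array(p[k]) for k in("pixels","K","R","t")})
s=get_state();w=read_camera("wrist");c=wcam(w,s);np.savez("w_hold.npz",**c);np.save("w_hold_pose.npy",np.r_[s["eef_pos"],s["tcp_rot"]])
def up(p,u,v,hw,hh): 
    u,v=int(u),int(v); return cv2.resize(p["pixels"][max(v-hh,0):v+hh,max(u-hw,0):u+hw,::-1],(400,300),interpolation=cv2.INTER_CUBIC)
X=[.5127,-.1403,.19]
for p in(sc,si): print(proj(p,X).astype(int))
L=np.vstack([up(sc,*proj(sc,X),60,45),up(si,*proj(si,X),60,45)])
W=cv2.resize(w["pixels"][:,:,::-1],(400,300)); Z=up(c,*proj(c,[.5127,-.1403,.15]),80,60)
cv2.imwrite("pics/hold.png",np.hstack([L,np.vstack([W,Z])])); print(proj(c,[.5127,-.1403,.105]), proj(c,[.5127,-.1403,.15]))
E
```

```text
at [ 0.5127 -0.1391  0.2613] trans [-0.0005 -0.0015  0.0017] twist [-0.0001 -0.     -0.008 ] t 8.125
[330 195]
[302 143]
[280.77885381 189.37284277] [280.65104611 203.68175614]
```

View pics/hold.png

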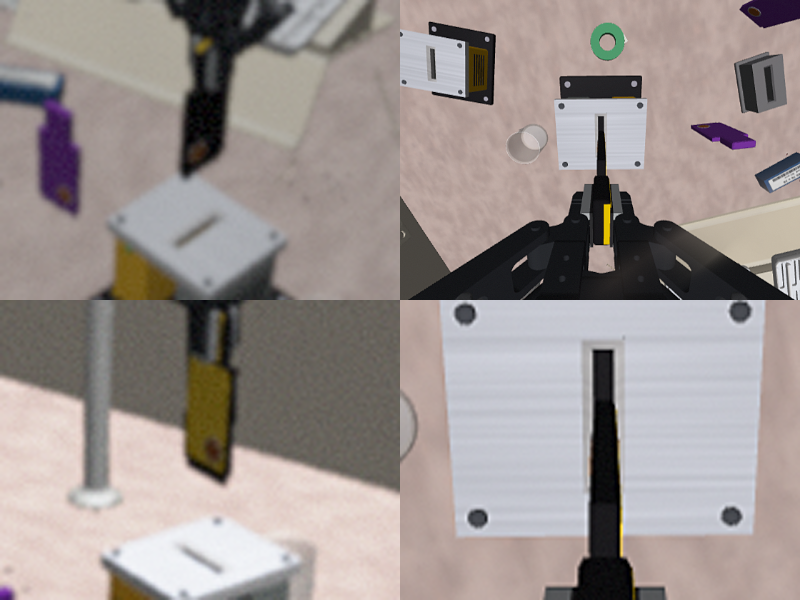

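The card is the right way round, with yellow toward the lamp and the window on the robot side. The blade sits nearly in line with the slot at display (602, 405) in the zoom. I'll measure the card's offset in the hand, from the wrist view and from both fixed cameras.

```bash
python3 - <<'E'
from h import *
np.set_printoptions(precision=4,suppress=True)
c=dict(np.load("w_hold.npz"));a=dict(np.load("sc_hold.npz"));b=dict(np.load("si_hold.npz"))
P0=np.load("w_hold_pose.npy");pos=P0[:3];R=Rn.from_quat(P0[3:]);print(pos,"yaw",R.as_euler("xyz",degrees=True))
def tool(X): return R.inv().apply(X-pos)*1000
h=cv2.cvtColor(c["pixels"],cv2.COLOR_RGB2HSV)
m=((h[...,0]>18)&(h[...,0]<38)&(h[...,1]>120)&(h[...,2]>140)).astype(np.uint8); m[:270]=0
cs,_=cv2.findContours(m,cv2.RETR_EXTERNAL,cv2.CHAIN_APPROX_NONE);q=max(cs,key=cv2.contourArea)
zt=pos[2]+.0338
T=np.array([tool(onz(c,p,zt)) for p in q[:,0]]);print("yellow top: tool",T.min(0),T.max(0),cv2.boundingRect(q))
# blade edges per row
g=cv2.cvtColor(c["pixels"],cv2.COLOR_RGB2GRAY).astype(float)
for r in range(185,260,6):
    xs=np.where(g[r,255:310]<95)[0]+255; print(r,xs.min() if xs.size else 0,xs.max() if xs.size else 0,end="; ")
print()
# blade corners in fixed views: crop scale 400/120
k=120/400
for n,p,f,y0 in(("sc",a,(330,195),0),("si",b,(302,143),300)):
    u,v=proj(p,[.5127,-.1403,.19]).astype(int); p["f"]=lambda x,y,u=u,v=v,y0=y0:(u-60+(x+.5)*k-.5,v-45+(y-y0+.5)*k-.5)
# window centre
w=tri(ray(a,a["f"](198,153)),ray(b,b["f"](213,450)));print("window",w)
# expected with card at tool offset dx, bottom z=pos-.0902
for dx in(0,.002,.004):
    X=pos+R.apply([dx+.010,0,.0902-.025]); 
    print(dx,X,[((proj(p,X)-np.array(p["f"](0,y0)))/k) for p,y0 in((a,0),(b,0))])
print(slotfit(a,.101,(.5127,-.1403,.105)),slotfit(b,.101,(.5127,-.1403,.105)))
E
```

```text
[ 0.5128 -0.1392  0.2612] yaw [-179.997    -0.0004  162.6785]
yellow top: tool [-13.5397   1.0033 -33.8003] [ 12.3821   4.8799 -33.8   ] (285, 286, 11, 56)
185 277 285; 191 277 285; 197 277 286; 203 276 286; 209 276 287; 215 276 287; 221 276 287; 227 276 287; 233 276 287; 239 276 287; 245 276 287; 251 271 292; 257 271 292; 
window [ 0.5051 -0.1401  0.1936]
0 [ 0.5032 -0.1362  0.196 ] [array([192.5337, 150.8675]), array([212.2492, 448.9405])]
0.002 [ 0.5013 -0.1356  0.196 ] [array([190.7751, 151.9634]), array([214.0237, 449.8428])]
0.004 [ 0.4994 -0.135   0.196 ] [array([189.0135, 153.0612]), array([215.8026, 450.7473])]
(array([ 0.4509, -0.1647]), (110.1074447631836, 174.92559814453125), np.float32(-59.254517)) (array([ 0.5038, -0.0417]), (64.09502410888672, 155.6722869873047), np.float32(-58.43113))
```

```bash
python3 - <<'E'
from h import *
from scipy.optimize import least_squares
np.set_printoptions(precision=4,suppress=True)
a=dict(np.load("sc_hold.npz"));b=dict(np.load("si_hold.npz"));k=.3
for p in(a,b):
    u,v=proj(p,[.5127,-.1403,.19]).astype(int); p["f"]=lambda x,y,u=u,v=v:(u-60+(x+.5)*k-.5,v-45+(y+.5)*k-.5)
s=tri(ray(a,a["f"](197.5,230.5)),ray(b,b["f"](200,258)));w=tri(ray(a,a["f"](198,153)),ray(b,b["f"](213,150)))
Rm=Rn.from_euler("z",-16.9,degrees=True)
print("slot",s,"win",w,"win-slot in meter frame (want -10,0)",Rm.inv().apply(w-s)*1000)
# blade lower corners (side): yellow skin bottom-left (187,465), bottom-right (228,482); blade top corners (187,360),(237,370)
n=Rm.apply([0,1,0]); 
for name,o in(("slot",s),):
  for px in((186,467),(229,482),(187,359),(236,370),(213,450),(178,543),(222,573)):
    O,d=ray(b,b["f"](px[0],px[1]-300)); off=.003 if px[1]<500 else 0
    X=O+d*(n@(o+n*off-O))/(n@d) if px[1]<500 else onz(b,b["f"](px[0],px[1]-300),o[2]); print(px,Rm.inv().apply(X-o)*1000)
E
```

```text
slot [ 0.5125 -0.1424  0.1032] win [ 0.5051 -0.1401  0.1936] win-slot in meter frame (want -10,0) [-7.6655  0.0809 90.4523]
(186, 467) [17.6895  3.     68.3825]
(229, 482) [-30.6574   3.      74.0724]
(187, 359) [ 22.9392   3.     150.6209]
(236, 370) [-29.968    3.     158.3733]
(213, 450) [-11.2253   3.      92.0887]
(178, 543) [28.0863 -1.9173 -0.    ]
(222, 573) [-29.7183   2.9116  -0.    ]
```

```bash
cat > ov.py <<'E'
from h import *
def overlay(name,a,b,pos,R,dx,dz=.0902,tilt=0,S=6,zc=.19):
    C=np.array([[-25,3,0],[25,3,0],[25,3,90],[15,3,90],[15,5,124],[-15,5,124],[-15,3,90],[-25,3,90],[-25,-3,0],[25,-3,0]])/1000
    win=np.array([[-10+8*np.cos(t),3,25+8*np.sin(t)] for t in np.linspace(0,6.3,24)])/1000
    sl=np.array([[26,4,0],[-26,4,0],[-26,-4,0],[26,-4,0]])/1000; out=[]
    Rc=R*Rn.from_euler("xyz",[180,0,180],degrees=True)*Rn.from_euler("y",tilt,degrees=True)
    org=pos+R.apply([dx,0,dz]); Rm=Rn.from_euler("z",-16.9,degrees=True)
    for p in(a,b):
        u,v=proj(p,[.5127,-.1403,zc]).astype(int)-[33,45]
        im=cv2.resize(p["pixels"][v:v+100,u:u+66,::-1],None,fx=S,fy=S,interpolation=cv2.INTER_CUBIC)
        tp=lambda X:np.array([(proj(p,x)-[u,v]+.5)*S for x in X]).astype(np.int32)
        cv2.polylines(im,[tp(Rc.apply(C[:8])+org)],True,(0,0,255),1);cv2.polylines(im,[tp(Rc.apply(win)+org)],True,(0,255,0),1)
        cv2.polylines(im,[tp(Rm.apply(sl)+[.5127,-.1403,.101])],True,(255,0,255),1)
        out.append(im)
    cv2.imwrite(f"pics/{name}.png",np.hstack(out)[:600])
E
python3 - <<'E'
from ov import *
P=np.load("w_hold_pose.npy");overlay("ov1",dict(np.load("sc_hold.npz")),dict(np.load("si_hold.npz")),P[:3],Rn.from_quat(P[3:]),0)
E
```

```text
(no output)
```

View pics/ov1.png

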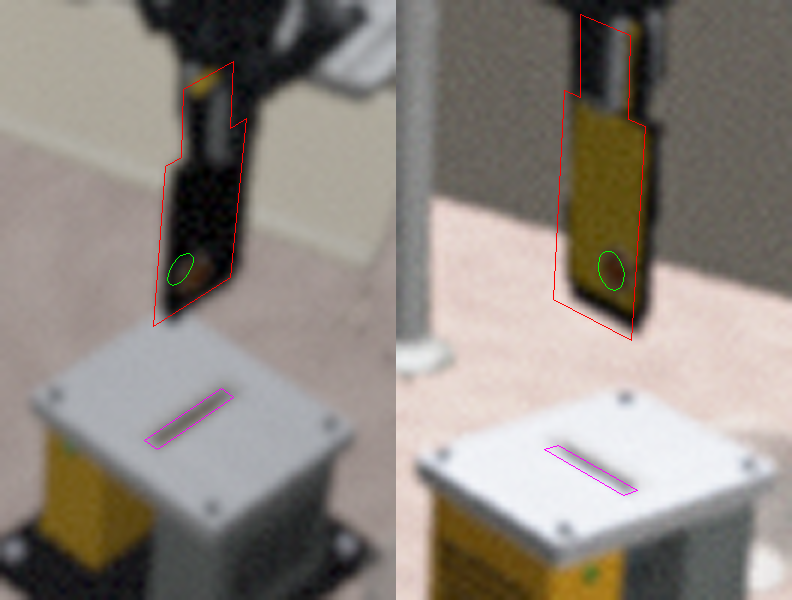

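The overlay agrees within about 2 mm: upright, right way round, window matching in the side view. I'll cross-check the plate centre from the screws in this reversed wrist view.

```bash
python3 - <<'E'
from h import *
np.set_printoptions(precision=4,suppress=True)
c=dict(np.load("w_hold.npz"));d=dict(np.load("w_meter.npz"))
f=lambda x,y:(200+(x-400)/2.5-.3,143+(y-300)/2.5-.3)
g=lambda x,y:(x/1.42-.15,y/1.42-.15)
for cc,ff,pts in((c,f,[(465,312),(739,311),(731,516),(478,518)]),(d,g,[(350,181),(481,227),(443,323),(319,284)])):
    P=np.array([onz(cc,ff(*p),.1055)[:2] for p in pts]);print(P.mean(0));E=np.roll(P,-1,0)-P;print(np.linalg.norm(E,axis=1),np.degrees(np.arctan2(E[:,1],E[:,0])))
# bevel band in hold zoom, rows above blade: columns 583..624 at row 345; 
for p in((583,343),(624,343),(603.5,343)): print(onz(c,f(*p),.105))
go([.5132,-.1403,.235],163.1)
E
```

```text
[ 0.5133 -0.1403]
[0.0998 0.0804 0.1002 0.0809] [  72.8267  -16.6318 -106.8945  163.1371]
[ 0.5123 -0.1405]
[0.1005 0.0798 0.1007 0.0808] [-107.0594  163.2454   73.509   -16.9503]
[ 0.4837 -0.1388  0.105 ]
[ 0.4882 -0.1244  0.105 ]
[ 0.4859 -0.1316  0.105 ]
at [ 0.5127 -0.1392  0.2611] trans [-0.001  -0.0013  0.0348] twist [ 0.     -0.0001 -0.0068] t 8.325
```

>>> arm_command([
  {"translation": [-0.001, -0.0013, 0.02], "twist": [0, 0, -0.007], "fingers": -1},
  {"translation": [-0.001, -0.0013, 0.04], "twist": [0, 0, -0.007], "fingers": -1},
  {"translation": [-0.001, -0.0013, 0.06], "twist": [0, 0, -0.007], "fingers": -1},
  {"translation": [-0.001, -0.0013, 0.068], "twist": [0, 0, -0.007], "fingers": -1},
  {"translation": [-0.001, -0.0013, 0.068], "twist": [0, 0, -0.007], "fingers": -1},
])

```text
time: 8.95
eef_pos: [0.5129, -0.1402, 0.2092]
tcp_rot: [0.146, 0.989, 0.0, -0.001]
contact_force: [0.4, -0.5, -0.9]
opening: 0.105
finger_force: 50.0
```

```bash
python3 - <<'E'
from ov import *
sc=read_camera("scene");si=read_camera("side");s=get_state();w=read_camera("wrist");c=wcam(w,s)
go([.5129,-.1404,.195],163.1)
P=s["eef_pos"];overlay("ov2",sc,si,P,Rn.from_quat(s["tcp_rot"]),0,zc=.15)
im=cv2.imread("pics/ov2.png")
u,v=proj(c,[.5129,-.1404,.12]).astype(int)
z=cv2.resize(w["pixels"][v-50:v+50,u-40:u+40,::-1],(480,600),interpolation=cv2.INTER_CUBIC)
full=np.hstack([im,z]); cv2.imwrite("pics/ov2.png",cv2.resize(full,(800,int(600*800/full.shape[1])),interpolation=cv2.INTER_AREA))
E
```

```text
at [ 0.5137 -0.1405  0.2108] trans [ 0.0011 -0.0001  0.0211] twist [-0.0002  0.0013  0.0009] t 9.1
```

View pics/ov2.png

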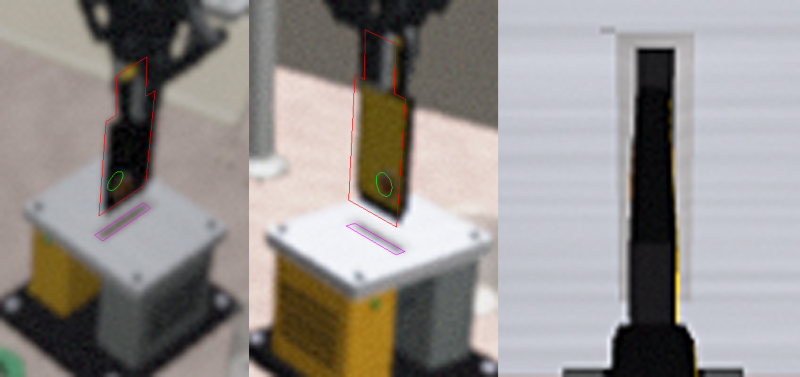

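```bash
python3 - <<'E'
from h import *
s=get_state();w=read_camera("wrist");c=wcam(w,s);R=Rn.from_quat(s["tcp_rot"]);P=s["eef_pos"]
u,v=proj(c,[.5129,-.1404,.12]).astype(int)
q=lambda X:(proj(c,X)-[u-40,v-50]+.5)*3.767+[498,0]
for dx in(-.002,0,.002): print(dx,q(P+R.apply([dx+.025,0,.0902])))
print("shoulder z90",q(P+R.apply([.025,0,.0002])))
Rm=Rn.from_euler("z",-16.9,degrees=True)
for x in(-.03,-.026): print("slot end",x,q(Rm.apply([x,0,0])+[.5129,-.1404,.105 if x==-.03 else .101]))
# brightness profile down blade centre
col=int(round(proj(c,P+R.apply([.025,0,.0902]))[0]));print(col,v-50,[int(x) for x in w["pixels"][v-45:v+45,col-1:col+2].mean((1,2))])
go([.5129,-.1404,.195],163.1)
E
```

```text
-0.002 [654.33300017  85.37106641]
0 [654.32637462  75.37858895]
0.002 [654.31971375  65.33284276]
shoulder z90 [655.22950436 241.88488658]
slot end -0.03 [653.9971676   29.69021465]
slot end -0.026 [653.97718772  44.77040603]
282 160 [201, 198, 192, 178, 165, 172, 163, 107, 15, 28, 28, 30, 30, 30, 29, 30, 29, 26, 15, 9, 12, 10, 9, 12, 9, 11, 10, 10, 9, 11, 10, 12, 10, 11, 10, 11, 12, 12, 12, 12, 10, 10, 11, 10, 10, 11, 11, 11, 13, 10, 11, 11, 11, 10, 13, 12, 11, 9, 10, 18, 24, 27, 27, 25, 25, 25, 26, 25, 28, 25, 25, 26, 26, 27, 27, 26, 27, 26, 24, 28, 21, 12, 11, 14, 9, 10, 10, 9, 12, 12]
at [ 0.5137 -0.1405  0.2109] trans [ 0.0011 -0.0001  0.0212] twist [-0.0002  0.0014  0.0009] t 9.15
```

Lateral alignment with the slot is good to within 1 mm, and the bevel covers the rest. I'll lower in small steps and watch the force.

>>> arm_command([
  {"translation": [0.0017, 0, 0.006], "twist": [0, 0, 0], "fingers": -1},
  {"translation": [0.0017, 0, 0.012], "twist": [0, 0, 0], "fingers": -1},
  {"translation": [0.0017, 0, 0.018], "twist": [0, 0, 0], "fingers": -1},
  {"translation": [0.0017, 0, 0.024], "twist": [0, 0, 0], "fingers": -1},
  {"translation": [0.0017, 0, 0.024], "twist": [0, 0, 0], "fingers": -1},
])

```text
time: 9.78
eef_pos: [0.5117, -0.1398, 0.1914]
tcp_rot: [0.146, 0.989, 0.0, -0.001]
contact_force: [-0.3, -0.1, -0.6]
opening: 0.11
finger_force: 50.0
```

```bash
python3 -c "
from h import *
s=get_state();print(s['contact_force'],s['wrist_torque'])
go([.5127,-.1403,.17],163.1)"
```

```text
[-0.25034282 -0.09344374 -0.62285434] [-0.03197361 -0.04214292  0.02927644]
at [ 0.5117 -0.1398  0.1914] trans [-0.0015 -0.0002  0.0285] twist [ 0.0002 -0.0012  0.0009] t 9.775
```

>>> arm_command([
  {"translation": [-0.0006, 0, 0.004], "twist": [0, 0, 0], "fingers": -1},
  {"translation": [-0.0006, 0, 0.008], "twist": [0, 0, 0], "fingers": -1},
  {"translation": [-0.0006, 0, 0.012], "twist": [0, 0, 0], "fingers": -1},
  {"translation": [-0.0006, 0, 0.016], "twist": [0, 0, 0], "fingers": -1},
  {"translation": [-0.0006, 0, 0.016], "twist": [0, 0, 0], "fingers": -1},
])

```text
time: 10.4
eef_pos: [0.5123, -0.14, 0.1797]
tcp_rot: [0.146, 0.989, 0.0, -0.0]
contact_force: [0.2, 0.2, -0.2]
opening: 0.11
finger_force: 50.0
```

```bash
python3 -c "
from h import *
s=get_state();print(s['contact_force'],s['wrist_torque'])
go([.5127,-.1403,.1252],163.1)"
```

```text
[ 0.18475418  0.21372129 -0.20592841] [ 0.04371164  0.02237197 -0.01875743]
at [ 0.5123 -0.14    0.1797] trans [-0.0007 -0.0002  0.0726] twist [ 0.0001 -0.0006  0.0009] t 10.4
```

>>> arm_command([
  {"translation": [-0.0003, 0, 0.008], "twist": [0, 0, 0], "fingers": -1},
  {"translation": [-0.0003, 0, 0.016], "twist": [0, 0, 0], "fingers": -1},
  {"translation": [-0.0003, 0, 0.024], "twist": [0, 0, 0], "fingers": -1},
  {"translation": [-0.0003, 0, 0.032], "twist": [0, 0, 0], "fingers": -1},
  {"translation": [-0.0003, 0, 0.036], "twist": [0, 0, 0], "fingers": -1},
])

```text
time: 11.02
eef_pos: [0.5124, -0.14, 0.1524]
tcp_rot: [0.146, 0.989, 0.0, -0.0]
contact_force: [1.0, 0.2, -0.6]
opening: 0.108
finger_force: 50.0
```

```bash
python3 -c "
from h import *
s=get_state();print(s['contact_force'],s['wrist_torque'])
go([.5127,-.1403,.1252],163.1)"
```

```text
[ 0.99326214  0.16251411 -0.62391725] [-0.04811739 -0.03223967  0.00365707]
at [ 0.5124 -0.14    0.1524] trans [-0.0005 -0.0002  0.0362] twist [ 0.0002 -0.0009  0.0009] t 11.025
```

>>> arm_command([
  {"translation": [0, 0, 0.01], "twist": [0, 0, 0], "fingers": -1},
  {"translation": [0, 0, 0.02], "twist": [0, 0, 0], "fingers": -1},
  {"translation": [0, 0, 0.03], "twist": [0, 0, 0], "fingers": -1},
  {"translation": [0, 0, 0.0355], "twist": [0, 0, 0], "fingers": -1},
  {"translation": [0, 0, 0.0355], "twist": [0, 0, 0], "fingers": -1},
])

```text
time: 11.65
eef_pos: [0.5124, -0.1401, 0.126]
tcp_rot: [0.146, 0.989, 0.0, -0.0]
contact_force: [-0.6, -0.4, -1.2]
opening: 0.11
finger_force: 50.0
```

```bash
python3 - <<'E'
from ov import *
sc=read_camera("scene");si=read_camera("side");s=get_state();w=read_camera("wrist")
print(s['contact_force'],s['wrist_torque'],s["dq"],s["finger_force"]);go([.5127,-.1403,.1252],163.1)
overlay("ov3",sc,si,s["eef_pos"],Rn.from_quat(s["tcp_rot"]),0,zc=.11)
E
```

```text
[ 0.3932936   0.60757481 -0.12567468] [-0.01284025  0.00671405 -0.01915535] [ 0.00018617 -0.00602125 -0.00299958 -0.0010469  -0.00040214 -0.0019153 ] 49.98573124408722
at [ 0.5129 -0.1403  0.1267] trans [ 0.0002 -0.0001  0.0021] twist [-0.0001  0.0005  0.0009] t 11.8
```

View pics/ov3.png

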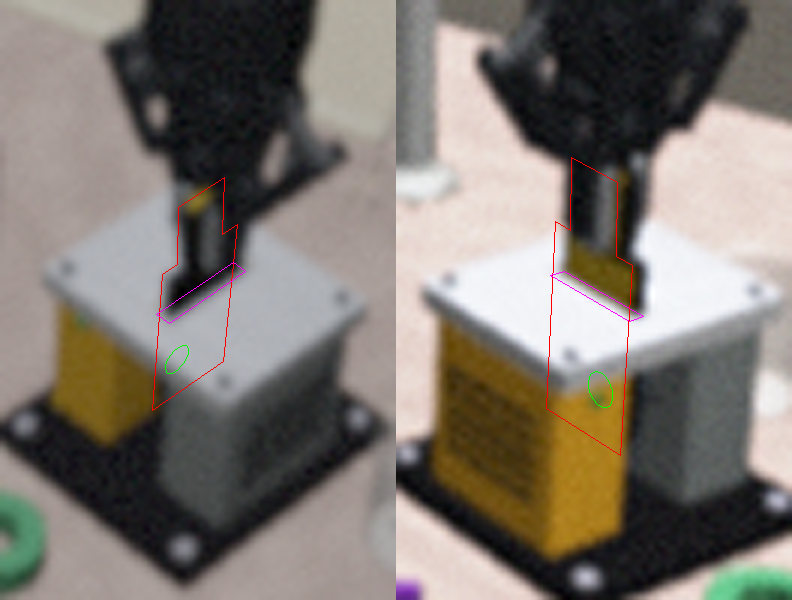

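The blade is in the slot with no contact load. One numeric check of the card's height in the hand, from the side view.

```bash
python3 - <<'E'
from h import *
b=dict(np.load("si_hold.npz"));P0=np.load("w_hold_pose.npy")
s=get_state();n=read_camera("side")
for p,pos,q in((b,P0[:3],P0[3:]),(n,s["eef_pos"],s["tcp_rot"])):
    R=Rn.from_quat(q);Rc=R*Rn.from_euler("xyz",[180,0,180],degrees=True)
    h=cv2.cvtColor(cv2.resize(p["pixels"],None,fx=4,fy=4,interpolation=cv2.INTER_CUBIC),cv2.COLOR_RGB2HSV)
    y=((h[...,0]>15)&(h[...,0]<38)&(h[...,1]>130)&(h[...,2]>45))
    for x in(-20,-17,0,17,20):
        pr=[proj(p,pos+R.apply([0,0,.0902])+Rc.apply(np.array([x,3,z])/1000)) for z in(90,50,8,0)]
        c=int((pr[1][0]+.5)*4); r=np.where(y[:,c])[0]; r=r[(r>(pr[0][1]-12)*4)&(r<(pr[3][1]+5)*4)]/4
        print(x,np.round([a[1] for a in pr],1),"yellow rows",(r.min(),r.max(),r.size) if r.size else None)
    X=pos+R.apply([0,0,.0902])
    c=proj(p,[.5129,-.1404,.105]);print("px/mm z",proj(p,[.5129,-.1404,.105])-proj(p,[.5129,-.1404,.115]))
    Rm=Rn.from_euler("z",-16.9,degrees=True)
    for x,yy in((0,59),(48,59),(-48,59),(48,-59),(-48,-59)): print("plate",x,yy,np.round(proj(p,Rm.apply([x/1000,yy/1000,0])+[.5129,-.1404,.105]),1),end=" ")
    g=cv2.cvtColor(p["pixels"],cv2.COLOR_RGB2GRAY)
    cc=proj(p,Rm.apply([0,.059,0])+[.5129,-.1404,.105]).astype(int);print("front-edge profile",cc[1]-8,g[cc[1]-8:cc[1]+12,cc[0]])
E
```

```text
-20 [118.  134.2 150.5 153.6] yellow rows (np.float64(109.5), np.float64(149.75), 142)
-17 [117.6 133.8 150.1 153.1] yellow rows (np.float64(115.75), np.float64(149.5), 116)
0 [115.5 131.5 147.7 150.8] yellow rows (np.float64(117.25), np.float64(147.25), 121)
17 [113.5 129.4 145.4 148.4] yellow rows (np.float64(130.75), np.float64(143.75), 52)
20 [113.1 129.  145.  148. ] yellow rows None
px/mm z [-0.21074912  3.56365423]
plate 0 59 [282.5 180.4] plate 48 59 [270.8 173.2] plate -48 59 [294.8 188.1] plate 48 -59 [306.4 162.1] plate -48 -59 [331.1 175.6] front-edge profile 172 [242 240 240 242 241 243 242 232 181 119  89  91  87  80  83  74  75  74
  67  53]
-20 [169.9 184.3 198.8 201.5] yellow rows (np.float64(163.75), np.float64(206.5), 115)
-17 [169.5 183.8 198.3 201. ] yellow rows (np.float64(167.75), np.float64(206.0), 98)
0 [167.  181.2 195.7 198.3] yellow rows (np.float64(168.75), np.float64(203.25), 66)
17 [164.6 178.7 193.  195.7] yellow rows (np.float64(193.25), np.float64(200.5), 30)
20 [164.1 178.2 192.6 195.2] yellow rows (np.float64(192.75), np.float64(200.0), 30)
px/mm z [-0.21074912  3.56365423]
plate 0 59 [282.5 180.4] plate 48 59 [270.8 173.2] plate -48 59 [294.8 188.1] plate 48 -59 [306.4 162.1] plate -48 -59 [331.1 175.6] front-edge profile 172 [244 243 242 244 243 246 245 237 195 127  94  94  93  84  82  80  79  73
  67  54]
```

Height agrees within about 1.5 mm. I'll make the final 2 mm trim and settle.

>>> arm_command([
  {"translation": [0, 0, 0.0025], "twist": [0, 0, 0], "fingers": -1},
  {"translation": [0, 0, 0.0025], "twist": [0, 0, 0], "fingers": -1},
  {"translation": [0, 0, 0.0025], "twist": [0, 0, 0], "fingers": -1},
  {"translation": [0, 0, 0.0025], "twist": [0, 0, 0], "fingers": -1},
  {"translation": [0, 0, 0.0025], "twist": [0, 0, 0], "fingers": -1},
])

```text
time: 12.48
eef_pos: [0.5127, -0.1402, 0.1246]
tcp_rot: [0.146, 0.989, 0.0, 0.0]
contact_force: [0.5, -0.1, -0.8]
opening: 0.106
finger_force: 50.0
```

```bash
python3 - <<'E'
from h import *
for i in range(4): read_camera("side")
s=get_state();print(s["eef_pos"],s["contact_force"],s["finger_force"])
if abs(s["eef_pos"][2]-.1252)<.0025 and s["finger_force"]>10: print(sign_off())
E
```

```text
[ 0.51265379 -0.14015746  0.12455716] [-0.13663404  0.7600812  -0.05735894] 49.98591184616089
the job is handed in; nothing more can be done
None
```

I handed the job in at about 12.7 s with the card held upright in the larger meter's slot, yellow face to the lamp and the window within about 2 mm of the beam height by my measurements; no pass/fail verdict came back.

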